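# Battery pack back into its colour-labelled charging bay

### The job

Put the loose battery pack with the blue band back into its own bay, the one with the blue labels, of the charging dock: contact end first and tilted in under the lip of the sprung plate, pushing the plate back until the tail drops inside the kerb, so that the pack lies flat and is clamped home. Push gently, without ramming the bay, do not shift or tip the things on the desk, and let go at the end.

Things in the scene. Friction and masses are not known exactly. Their poses are not given: they have to be found in the camera images.
- pack_center (a point): Centre of the loose battery pack: a grey block 84 long (its x), 36 wide (y), 28 high (z), about 0.2 kg, with a blue band nearer its tail (+x) end and brass contact strips at its -x end. It starts lying flat on the desk, z up, 14 mm below and above this point.
- pack_contacts (a point): Centre of the pack's contact end face (pack x = -42 mm from its centre); axes as the pack's.
- blue_seat (a point): Middle of the Blue-labelled bay of the charging dock, at the height of its cradle's floor (18 mm above the desk). z up, +x to the cradle's kerb, -x to its sprung plate. Blue patches on kerb and spring housing. Where a pack that is home has the middle of its underside, up to 11 mm either way along x (see bay_blue).
- bay_blue: Fixed rail of the blue bay, 8 mm under blue_seat. Its black cradle is clamped on it anywhere up to 11 mm along +x or -x, not shown by these poses: find it by touch or sight. Cradle, mm from its own middle: kerb inner face x = +42, 12 high, 12 thick; guides 8 high (x -33 to -19, 27 to 41) leave a channel 41 wide; middle of sides free for fingers; housing x -56 to -85, 36 high.
- plate_blue (a joint): How far the blue sprung plate is pushed to -x (m): 0 free (2.5 N), 0.006 pack home, 0.012 hard stop (6 N). Free face 78 mm from the kerb, lip over it 7 mm long, underside 34 above the floor, top 39. Pack enters nose low, tail up 12 to 25 deg. At the stop the tilted pack clears the kerb by just 2 to 3 mm, so feel for the stop. Friction may hold it off the floor: press down. No push needs over 15 N; over 30 N rams.
- yellow_seat (a point): Middle of the Yellow-labelled bay of the charging dock, at the height of its cradle's floor (18 mm above the desk). z up, +x to the cradle's kerb, -x to its sprung plate. Yellow patches on kerb and spring housing. Alike; 82 mm between neighbours, colours in any order.
- red_seat (a point): Middle of the Red-labelled bay of the charging dock, at the height of its cradle's floor (18 mm above the desk). z up, +x to the cradle's kerb, -x to its sprung plate. Red patches on kerb and spring housing. Alike; 82 mm between neighbours, colours in any order.
- bottle: Green glass bottle with white cap, 66 dia, 200 high, origin at the centre of its underside, z up. Bystander.
- lunchbox: Stainless steel lunchbox 114 x 164 x 59 high, origin at the centre of its underside. Bystander.
- pen_stand: Black plastic pen stand with pens, 76 dia, 95 high (pens to 155), origin at the centre of its underside, z up. Bystander.
- dish: White ceramic dish of erasers, 112 dia, about 30 high, origin at the centre of its underside. Bystander.
There are look-alikes about, which are no part of the job. Of the things that look like the part that bears pack_center, the largest one is meant.

How it is judged:
At the end, for the whole second after the job is handed in: The pack is released, at rest and flat (within 4 degrees) on the blue bay's floor (within 3 mm), contact end to the sprung plate, its centre within 15 mm along and 5 mm across of the bay's middle, clamped between kerb and plate (plate pushed back 3 to 9 mm) (x of pack_center in the frame of blue_seat between -0.015 and 0.015 m and y of pack_center in the frame of blue_seat between -0.005 and 0.005 m and z of pack_center in the frame of blue_seat between 0.011 and 0.017 m and x of pack_contacts in the frame of blue_seat between -0.057 and -0.027 m and angle between pack_center's own z axis and vertical below 0.07 rad and value of joint plate_blue between 0.003 and 0.009 m and contact force between pack and the fingers below 0.1 N and linear speed of pack below 0.02 m/s); the robot touches nothing.
It fails at once if the bottle is shifted by more than 20 mm or tipped (distance of bottle from where it was at the start of the episode above 0.02 m or angle between bottle's own z axis and vertical above 0.3 rad).
It fails at once if the lunchbox is shifted by more than 20 mm or tipped (distance of lunchbox from where it was at the start of the episode above 0.02 m or angle between lunchbox's own z axis and vertical above 0.3 rad).
It fails at once if the pen stand is shifted by more than 20 mm or tipped (distance of pen_stand from where it was at the start of the episode above 0.02 m or angle between pen_stand's own z axis and vertical above 0.3 rad).
It fails at once if the dish is shifted by more than 20 mm or tipped (distance of dish from where it was at the start of the episode above 0.02 m or angle between dish's own z axis and vertical above 0.3 rad).
It fails at once if the pack is rammed against the blue bay (over 30 N) (contact force between pack and bay_blue above 30 N).
It also fails if it takes over 54 s, if anything falls off the work surface, if the arm or the gripper's body presses on something with over 40 N, if the wrist force passes 120 N, or if a joint passes its speed limit or range.

### The arm

A 6-joint arm with a two-finger parallel gripper is mounted at the origin on the work surface. World frame = base frame: x ahead of the robot, y to its left, z up, the work surface at z = 0. Lengths are in m, angles in rad, forces in N, time in s.
With the tool pointing down it reaches from about 0.35 to 0.775 m from the base axis. Payload 7.3 kg.
Tool frame: the origin (TCP) lies between the finger pads; the fingertips stand 17 mm ahead of it and the grasp point (between the pads) lies 2 mm behind it; z points along the fingers, y is the direction in which the jaws open and shut (so a half turn about z gives the same grasp; the last joint's range is limited). The gripper opens to 92 mm and grips with 3 to 60 N. Pads are 19 mm wide; open, the fingers measure 130 mm over their backs; the gripper's body (75 mm by 190 mm) begins 47 mm behind the grasp point.
Start: joints at [-1.371, 0.342, 1.524, -0, 1.275, -0.146], TCP at [0.178, -0.494, 0.244] pointing down, gripper open.
Joint ranges: [-2.53, 2.53], [-0.77, 2.02], [0.04, 2.7], [-1, 4.14], [0.28, 2.66], [-3.11, 3.11]. Speed limits (rad/s): [2.57, 2.57, 3.14, 3.14, 3.14, 3.14].

### API

Orientations are given as [roll, pitch, yaw] about the fixed x, y, z axes, in that order (R = Rz(yaw) Ry(pitch) Rx(roll)).
In Python, from cell import sensors, vision, hand_in gives the robot as it stands.
- The arm moves only by the tool step_arm, never from a script. Its argument "series" is a list of rows, each a list of 5 numbers: the opening, from 0 (shut) to 1 (fully open), then the shift along the world's x, y, z each as a share of 25 mm, from -1 to 1, then the turn about the world's z as a share of 0.08 rad, from -1 to 1. A call has 1 to 12 rows; each row shifts and turns the commanded pose from where the row before left it; what a row does not reach is not made up. A row lasts 1/10 s, in which the tool goes at most 50 mm and 8.59 degrees, less where a joint would pass 70% of its speed; a pose out of reach is approached as far as the arm can. A call with a number of a shift or a turn outside -1 to 1 is refused whole. A call with a gripper value outside its range is refused whole. The fingers move at their own pace and stop on an object; "squeeze" is the grip in N (left out, the last holds). Time passes only in rows, so rows that do not move let the fingers close. It gives the time, the measured TCP pose, the force and the opening at its end, in the units of the state.
- sensors.observe(): the state, without advancing time (a new reading comes with each control period).
- vision.read_camera(name): name is "scene" or "top"; returns a dict with "pixels" (420x560x3 uint8, blue, green, red), "range_z" (420x560 float32, m along the optical axis (not along the pixel's ray), 0 where there is no reading), "camera_matrix" (3x3 intrinsics, pixels), "pose" (4x4, takes a point from camera to world coordinates). Camera axes: x right, y down, z forward; pixel columns grow to the right and rows downward; lengths in m; the calibration is good to about 2 mm. A picture is of the moment at which its call begins.
- hand_in(): hands the job in, once; it reports no verdict.
The state is a dict: "time": time; "qpos": joint angles; "qvel": joint speeds; "joint_efforts": joint torques, N m; "tool_pos": TCP position; "tool_rot": TCP orientation; "contact_force": force on the tool from outside, world axes, zero at the start; "torque": the same for the moment, N m; "opening": finger opening in m.
Only numpy, scipy, OpenCV 4.12 (cv2) and the standard library are available. Lean on these libraries where they do the work, as an engineer would, in place of code of your own. Each camera call takes 0.05 s, during which the arm holds its last target.

## Working session

There is one attempt and no reset: what is moved stays moved. The work goes in short steps, Python scripts to look and compute and a tool call to move; the robot and the scene stay as the last step left them, time stands still between calls to the robot, and variables do not carry over. Pictures are saved under pics/ and viewed, and the job is handed in when it is done.

Besides the shell and the picture viewer there is one more tool, called after "Emit:" by a JSON object that holds its "method" and its "body". step_arm: Moves the arm, as the interface text tells. Its arguments: {"type":"object","properties":{"series":{"type":"array","items":{"type":"array","items":{"type":"number","minimum":-1,"maximum":1}}},"squeeze":{"type":"number"}},"required":["series"]}

```bash
mkdir -p pics; ls; cat > h.py <<'E'
import numpy as np, cv2
from cell import sensors, vision
def cam(n):
    d=vision.read_camera(n); np.savez('%s.npz'%n,**d); return d
def load(n): return dict(np.load('%s.npz'%n))
def pt(d,u,v):
    z=d['range_z'][int(v),int(u)]; K=d['camera_matrix']
    p=np.array([(u-K[0,2])/K[0,0]*z,(v-K[1,2])/K[1,1]*z,z,1]); return (d['pose']@p)[:3]
def cloud(d):
    K=d['camera_matrix'];z=d['range_z'];h,w=z.shape
    u,v=np.meshgrid(np.arange(w),np.arange(h))
    P=np.stack([(u-K[0,2])/K[0,0]*z,(v-K[1,2])/K[1,1]*z,z,np.ones_like(z)],-1)
    return (P@d['pose'].T)[...,:3]
E
python3 - <<'E'
from h import *
for n in('scene','top'):
    d=cam(n); cv2.imwrite('pics/%s0.png'%n,d['pixels']); print(n,d['pose'].round(3).tolist(),d['camera_matrix'].tolist())
print(sensors.observe())
E
```

```text
pics
scene [[-0.71, 0.547, -0.443, 0.954], [0.704, 0.543, -0.459, 0.358], [-0.01, -0.638, -0.77, 0.766], [0.0, 0.0, 0.0, 1.0]] [[489.6054222713734, 0.0, 274.70302337236745], [0.0, 489.6054222713734, 209.04819825311338], [0.0, 0.0, 1.0]]
top [[-0.014, -0.99, 0.139, 0.393], [-0.999, 0.02, 0.037, -0.093], [-0.039, -0.138, -0.99, 0.968], [0.0, 0.0, 0.0, 1.0]] [[446.42302147543154, 0.0, 282.6377392537375], [0.0, 446.42302147543154, 207.84176555907183], [0.0, 0.0, 1.0]]
{'time': 0.1, 'qpos': array([-1.37100023e+00,  3.42647053e-01,  1.52489418e+00,  2.40561128e-05,
        1.27540803e+00, -1.45992247e-01]), 'qvel': array([-0.00053733, -0.00113378, -0.00250898, -0.00165716,  0.00036243,
       -0.00135654]), 'joint_efforts': array([ 1.71360960e-03, -4.32003808e+01, -2.44692975e+01,  7.20016309e-02,
        5.25605085e-02, -3.66943323e-05]), 'tool_pos': array([ 0.17790798, -0.49358689,  0.24312709]), 'tool_rot': array([-3.14025382e+00, -2.20112035e-04,  3.45781182e-01]), 'contact_force': array([-1.21981285,  0.15450471, -0.40126293]), 'torque': array([-0.00866154, -0.02785876, -0.00576179]), 'opening': 0.092028662987908}
```

View pics/scene0.png

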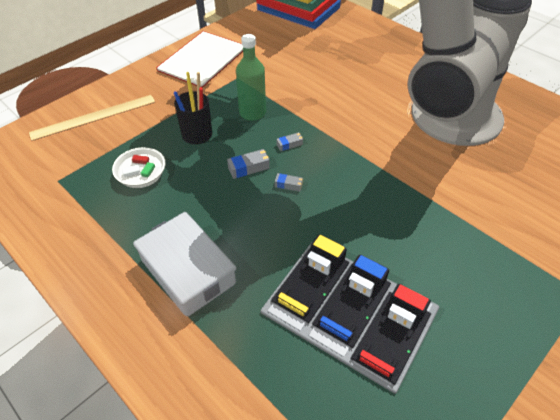

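View pics/top0.png

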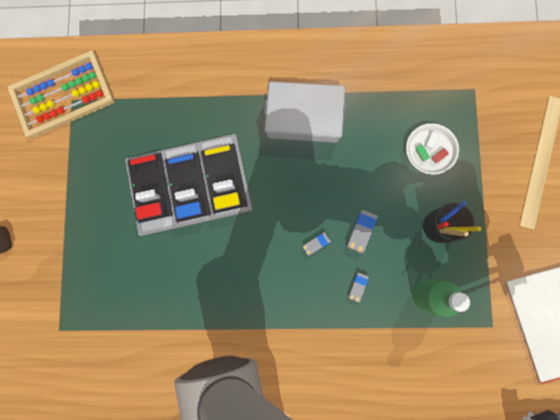

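The top view shows the pack at about (363,231), with its blue band toward +x. The blue bay is the middle one, around (183,185), with its kerb toward +x. Next I'll measure both.

```bash
python3 - <<'E'
from h import *
d=load('top'); s=load('scene')
a=cv2.resize(d['pixels'][200:320,290:410],None,fx=6,fy=6,interpolation=cv2.INTER_CUBIC); cv2.imwrite('pics/c1.png',a[:600])
a=cv2.resize(d['pixels'][130:240,120:255],None,fx=5.4,fy=5.4,interpolation=cv2.INTER_CUBIC); cv2.imwrite('pics/c2.png',a)
a=cv2.resize(s['pixels'][230:390,255:445],None,fx=3.7,fy=3.7,interpolation=cv2.INTER_CUBIC); cv2.imwrite('pics/c3.png',a)
C=cloud(d)
# pack top: points z 22..34 near
for nm,dd in(('top',d),('scene',s)):
    C=cloud(dd); px=dd['pixels']
    q=pt(d,363,231)
    m=(C[...,2]>.022)&(C[...,2]<.036)&(np.hypot(C[...,0]-q[0],C[...,1]-q[1])<.06)&(dd['range_z']>0)
    P=C[m]; r=cv2.minAreaRect((P[:,:2]*1000).astype(np.float32)); print(nm,q,len(P),r,np.median(P[:,2]))
    hsv=cv2.cvtColor(px,cv2.COLOR_BGR2HSV)
    for c,lo,hi in(('blue',105,130),('yellow',25,35),('red',0,5)):
        mm=(hsv[...,0]>=lo)&(hsv[...,0]<=hi)&(hsv[...,1]>150)&(hsv[...,2]>80)&(dd['range_z']>0)&(C[...,1]>-.05)&(C[...,1]<.35)
        for z0,z1 in((.045,.07),(.02,.04)):
            k=mm&(C[...,2]>z0)&(C[...,2]<z1); P=C[k]
            if len(P)>8: print(c,z0,len(P),P.mean(0).round(4),cv2.minAreaRect((P[:,:2]*1000).astype(np.float32)))
E
```

```text
top [ 0.47241707 -0.22619733  0.02397502] 699 ((473.7612609863281, -224.04605102539062), (36.202919006347656, 84.181396484375), 66.52155303955078) 0.02754419083149795
blue 0.045 291 [0.5206 0.1395 0.0543] ((520.5620727539062, 139.9435272216797), (25.838603973388672, 50.71269607543945), 11.491629600524902)
blue 0.02 113 [0.6363 0.1642 0.0303] ((636.4028930664062, 164.76280212402344), (11.02458381652832, 55.36956787109375), 12.622666358947754)
yellow 0.045 307 [0.5384 0.0597 0.0543] ((538.4967041015625, 59.71549987792969), (26.730871200561523, 51.679439544677734), 10.40026569366455)
yellow 0.02 123 [0.6543 0.0836 0.0304] ((654.2372436523438, 83.65657043457031), (10.65893268585205, 54.959739685058594), 11.37002182006836)
red 0.045 306 [0.5211 0.2234 0.0545] ((521.3064575195312, 223.3576202392578), (26.956457138061523, 52.91340255737305), 9.5511474609375)
red 0.02 135 [0.6366 0.2473 0.0304] ((636.7943115234375, 247.27658081054688), (12.392321586608887, 55.78669357299805), 12.179997444152832)
scene [ 0.47241707 -0.22619733  0.02397502] 493 ((472.5142822265625, -221.3115692138672), (39.518
[... 214 characters left out ...]
lue 0.02 314 [0.6372 0.1664 0.0274] ((634.2597045898438, 165.69166564941406), (18.09653091430664, 55.34709548950195), 12.170357704162598)
yellow 0.045 120 [0.5388 0.0573 0.0525] ((536.0534057617188, 60.836097717285156), (27.373422622680664, 50.171844482421875), 13.116141319274902)
yellow 0.02 194 [0.6554 0.0865 0.0266] ((653.9072875976562, 85.98512268066406), (15.729315757751465, 53.60330581665039), 9.128257751464844)
red 0.045 418 [0.5193 0.2256 0.053 ] ((518.246826171875, 225.13729858398438), (27.372928619384766, 50.98945617675781), 11.510674476623535)
red 0.02 343 [0.6371 0.2503 0.0275] ((635.5233764648438, 249.50650024414062), (16.197399139404297, 54.540706634521484), 10.030496597290039)
```

View pics/c1.png

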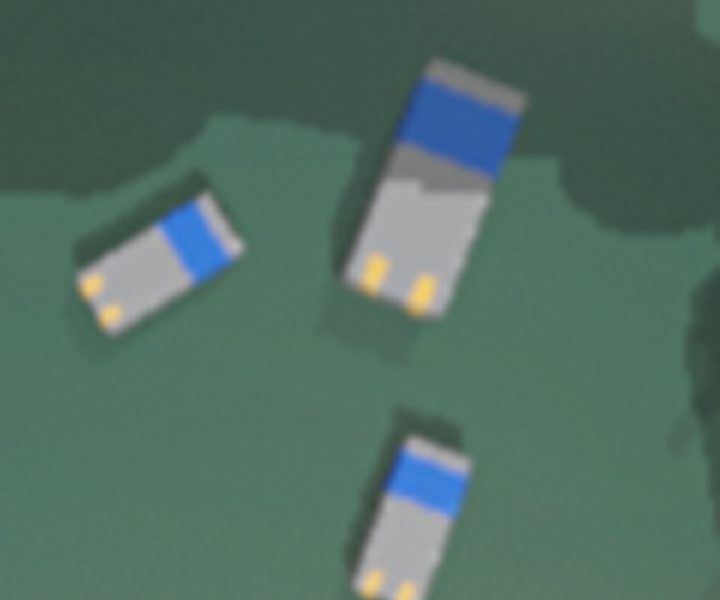

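View pics/c2.png

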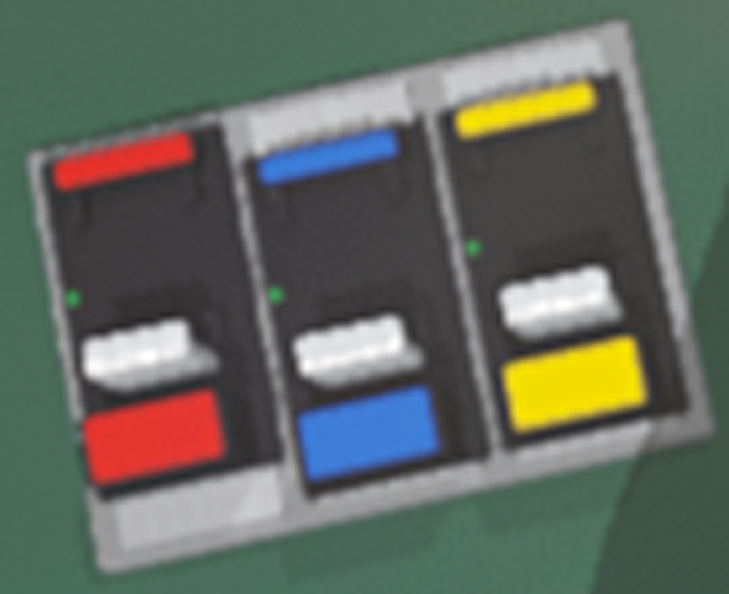

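View pics/c3.png

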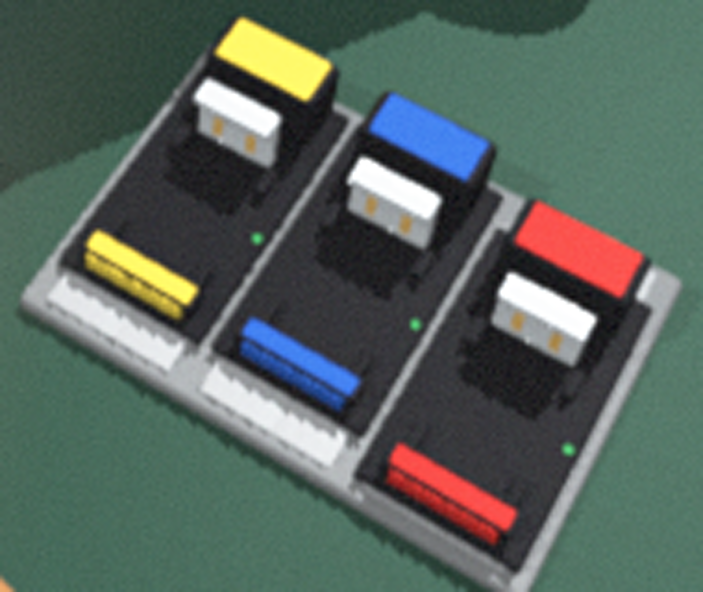

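```bash
python3 - <<'E'
from h import *
d=load('top');s=load('scene')
for dd in(d,s):
    C=cloud(dd); 
    for nm,x0,x1,y0,y1 in(('all',.25,.7,-.5,-.27),('near',.35,.62,-.36,-.1)):
        m=(C[...,2]>.06)&(C[...,2]<.21)&(C[...,0]>x0)&(C[...,0]<x1)&(C[...,1]>y0)&(C[...,1]<y1)
        n,l,st,ce=cv2.connectedComponentsWithStats(m.astype(np.uint8))
        for i in range(1,n):
            if st[i,4]>30:
                P=C[l==i]; print(nm,st[i,4],P.min(0).round(3),P.max(0).round(3))
E
```

```text
all 860 [ 0.445 -0.429  0.06 ] [ 0.52  -0.355  0.16 ]
all 1397 [ 0.306 -0.386  0.06 ] [ 0.37  -0.324  0.203]
near 113 [ 0.464 -0.36   0.06 ] [ 0.501 -0.355  0.097]
near 323 [ 0.35  -0.36   0.061] [ 0.37  -0.327  0.2  ]
all 1372 [ 0.308 -0.378  0.06 ] [ 0.37  -0.32   0.199]
all 1040 [ 0.444 -0.428  0.06 ] [ 0.52  -0.351  0.157]
near 515 [ 0.35 -0.36  0.06] [ 0.37  -0.324  0.154]
near 34 [ 0.47  -0.36   0.113] [ 0.479 -0.354  0.139]
near 192 [ 0.458 -0.36   0.06 ] [ 0.505 -0.351  0.094]
```

Emit:
{"method": "step_arm", "body": {"series": [[0.8, 0.5, 0.4, 0.4, -0.4], [0.8, 1, 0.9, 0, -0.8], [0.8, 1, 0.9, 0, -0.8], [0.8, 1, 0.9, 0, -0.8], [0.8, 1, 0.9, 0, -0.8], [0.8, 1, 0.9, 0, -0.8], [0.8, 1, 0.9, 0, -0.8], [0.8, 1, 0.9, 0, -0.8], [0.8, 1, 0.9, 0, -0.8], [0.8, 1, 0.9, 0, -0.8], [0.8, 1, 0.9, 0, -0.8], [0.8, 1, 0.9, 0, -0.8]], "squeeze": 8}}

```text
time: 1.3
tool_pos: [0.4662, -0.2352, 0.2534]
tool_rot: [-3.142, 0.001, -0.393]
contact_force: [0.3, -0.9, 1.2]
opening: 0.0737
```

Emit:
{"method": "step_arm", "body": {"series": [[0.7, 0.74, 0.29, -0.5, -0.25], [0.7, 0, 0, -1, 0], [0.7, 0, 0, -1, 0], [0.7, 0, 0, -1, 0], [0.7, 0, 0, -1, 0], [0.7, 0, 0, -1, 0], [0.7, 0, 0, -1, 0], [0.7, 0, 0, -0.8, 0], [0.7, 0, 0, 0, 0]]}}

```text
time: 2.2
tool_pos: [0.4822, -0.228, 0.0684]
tool_rot: [-3.141, 0.006, -0.41]
contact_force: [-1.7, 0.1, 0.5]
opening: 0.0644
```

```bash
python3 - <<'E'
from h import *
for n in('scene','top'):
    d=cam(n)
    sl=(slice(110,230),slice(190,350)) if n=='scene' else (slice(170,290),slice(290,450))
    cv2.imwrite('pics/%s1.png'%n,cv2.resize(d['pixels'][sl],None,fx=4.5,fy=4.5,interpolation=cv2.INTER_CUBIC))
print(sensors.observe()['tool_pos'])
E
```

```text
[ 0.48396364 -0.22916613  0.07129586]
```

View pics/scene1.png

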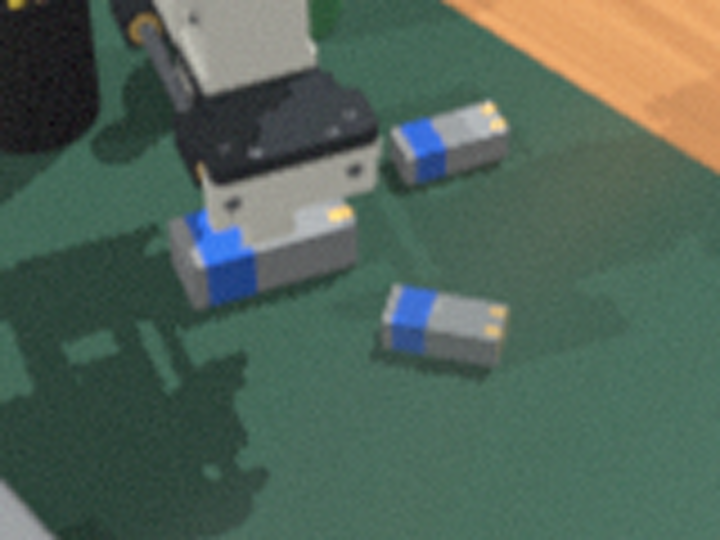

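View pics/top1.png

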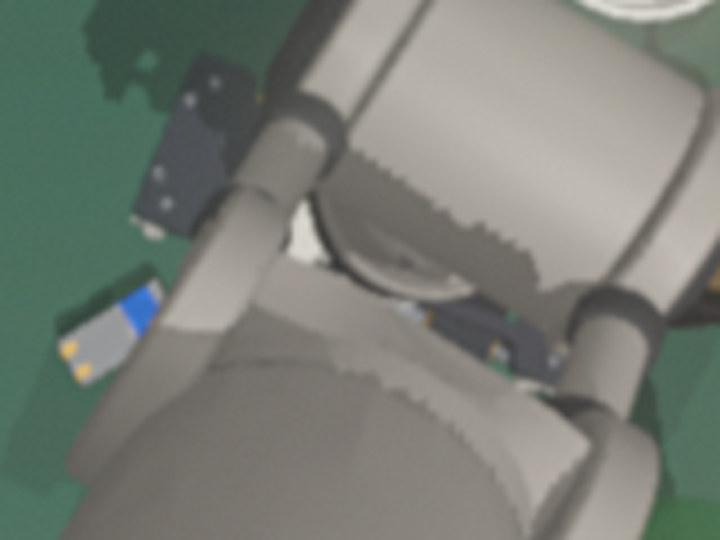

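The scene crop shows the fingers above and astride the pack, on its tail half near the blue band, with nothing in the way. I'll go down and grip.

Emit:
{"method": "step_arm", "body": {"series": [[0.7, 0.0, 0, -0.8, 0], [0.7, 0, 0, -0.7, 0], [0.7, 0, 0, -0.5, 0], [0.7, 0, 0, 0, 0], [0.3, 0, 0, 0, 0], [0.3, 0, 0, 0, 0], [0.3, 0, 0, 0, 0], [0.3, 0, 0, 0, 0], [0.3, 0, 0, 0, 0]], "squeeze": 5}}

```text
time: 3.2
tool_pos: [0.4842, -0.2294, 0.0218]
tool_rot: [3.141, -0.001, -0.41]
contact_force: [-0.6, -0.3, 3.2]
opening: 0.0358
```

Emit:
{"method": "step_arm", "body": {"series": [[0.1, 0, 0, 0.2, 0], [0.1, 0, 0, 0.4, 0], [0.1, 0, 0, 0.6, 0], [0.1, 0, 0, 0.6, 0], [0.1, 0, 0, 0, 0]], "squeeze": 5}}

```text
time: 3.7
tool_pos: [0.4851, -0.2299, 0.0685]
tool_rot: [3.141, -0.004, -0.41]
contact_force: [0.2, 1.1, -2.5]
opening: 0.0358
```

```bash
python3 - <<'E'
from h import *
d=cam('scene')
cv2.imwrite('pics/scene2.png',cv2.resize(d['pixels'][110:230,190:350],None,fx=4.5,fy=4.5,interpolation=cv2.INTER_CUBIC))
o=sensors.observe();print(o['tool_pos'],o['contact_force'],o['opening'])
E
```

```text
[ 0.48452899 -0.22950869  0.06732449] [-0.17513028  0.9719444  -2.22887561] 0.03556281629850737
```

View pics/scene2.png

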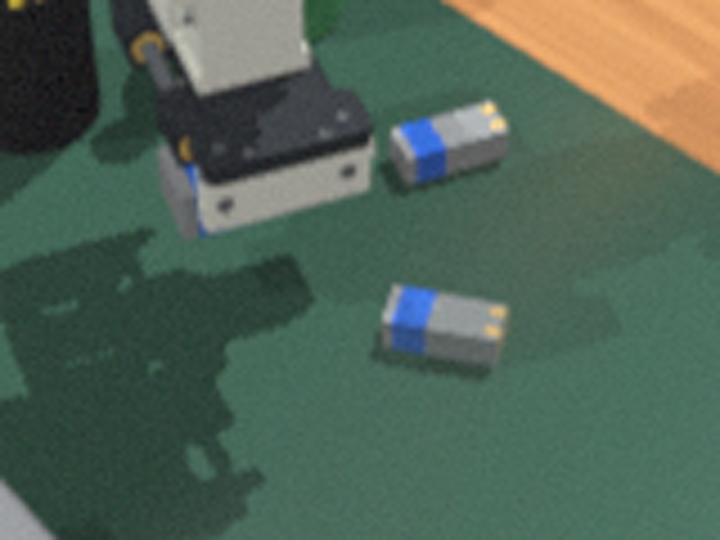

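Emit:
{"method": "step_arm", "body": {"series": [[0.1, 0, 0, -0.8, 0], [0.1, 0, 0, 0, 0], [0.1, 0, 0, 0, 0], [0.1, 0, 0, 0, 0]], "squeeze": 3}}

```text
time: 4.15
tool_pos: [0.4841, -0.2292, 0.0464]
tool_rot: [3.142, -0.0, -0.41]
contact_force: [-0.1, -0.5, -2.2]
opening: 0.0359
```

```bash
python3 - <<'E'
from h import *
d=cam('scene')
cv2.imwrite('pics/scene3.png',cv2.resize(d['pixels'][110:230,190:350],None,fx=4.5,fy=4.5,interpolation=cv2.INTER_CUBIC))
o=sensors.observe();print(o['tool_pos'],o['contact_force'],o['opening'])
E
```

```text
[ 0.48418433 -0.22931972  0.0465836 ] [ 0.03764407  0.10648572 -1.14370163] 0.03569428387271267
```

View pics/scene3.png

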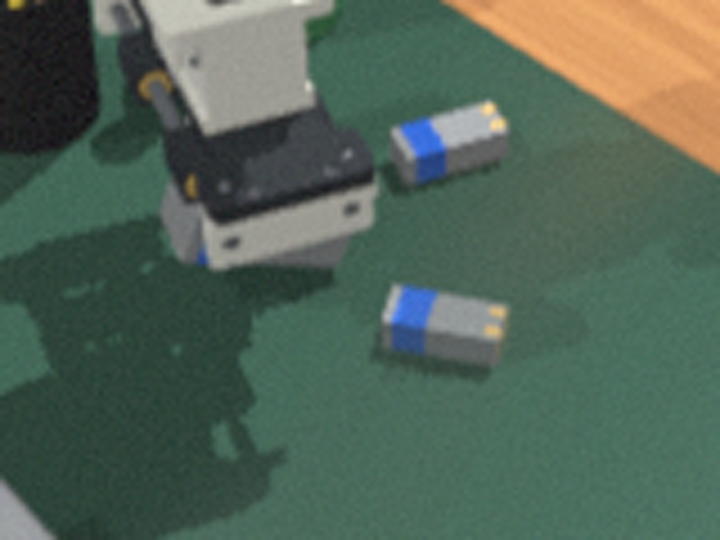

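Emit:
{"method": "step_arm", "body": {"series": [[0.1, 0, 0, 0, 0], [0.1, 0, 0, 0.2, 0]], "squeeze": 12}}

```text
time: 4.4
tool_pos: [0.4837, -0.229, 0.0512]
tool_rot: [-3.142, 0.001, -0.41]
contact_force: [-0.4, 0.5, -2.4]
opening: 0.036
```

```bash
python3 - <<'E'
from h import *
d=cam('scene')
cv2.imwrite('pics/scene4.png',cv2.resize(d['pixels'][130:190,210:280],None,fx=10,fy=10,interpolation=cv2.INTER_CUBIC))
o=sensors.observe();print(o['tool_pos'],o['contact_force'],o['opening'])
C=cloud(d)
# tail face points: direction +pack x
x=np.array([np.cos(-.41),np.sin(-.41),0]); y=np.array([-x[1],x[0],0])
T=o['tool_pos']; R=C-T
a=R@x; b=R@y; z=C[...,2]
m=(abs(b)<.02)&(a>.018)&(a<.05)&(z>.005)&(z<.085)
P=np.c_[a[m],b[m],z[m]]; print(len(P)); 
# side face near camera nose part
m2=(abs(b)<.03)&(a<-.01)&(a>-.08)&(z>.004)&(z<.06)
Q=np.c_[a[m2],b[m2],z[m2]]; print(len(Q)); print(Q[::max(1,len(Q)//40)].round(4))
c=P.mean(0);u,s,vt=np.linalg.svd(P-c); print(c,s,vt[2]); print(P[::len(P)//30].round(4))
E
```

```text
[ 0.484316   -0.229376    0.05231432] [ 0.78159568 -0.5545584  -1.25881448] 0.035899337553624636
105
89
[[-0.0518  0.0199  0.0259]
 [-0.0447  0.0208  0.0263]
 [-0.0498  0.0189  0.0227]
 [-0.0358  0.0203  0.0262]
 [-0.0402  0.0206  0.0248]
 [-0.0444  0.0212  0.0238]
 [-0.0499  0.0185  0.0193]
 [-0.0269  0.0197  0.0259]
 [-0.0315  0.0192  0.0237]
 [-0.0362  0.0186  0.0215]
 [-0.041   0.0179  0.019 ]
 [-0.045   0.0194  0.0189]
 [-0.0495  0.0194  0.0172]
 [-0.0223  0.0198  0.0247]
 [-0.0271  0.0186  0.0218]
 [-0.0307  0.0213  0.023 ]
 [-0.0352  0.0214  0.0214]
 [-0.0403  0.0195  0.0177]
 [-0.0446  0.0202  0.0167]
 [-0.0495  0.0193  0.0141]
 [-0.0135  0.019   0.0242]
 [-0.0175  0.0204  0.0241]
 [-0.0222  0.0197  0.0217]
 [-0.0271  0.0182  0.0184]
 [-0.0315  0.0187  0.0172]
 [-0.0356  0.0198  0.0167]
 [-0.0402  0.0197  0.0149]
 [-0.0447  0.0197  0.0132]
 [-0.0112  0.0189  0.022 ]
 [-0.015   0.0209  0.0224]
 [-0.0197  0.0201  0.02  ]
 [-0.0237  0.0217  0.02  ]
 [-0.0286  0.0201  0.0166]
 [-0.0329  0.0208  0.0156]
 [-0.0381  0.0187  0.0117]
 [-0.0422  0.0201  0.0115]
 [-0.0474  0.0183  0.007
[... 570 characters left out ...]
 0.0255  0.0025  0.0529]
 [ 0.0217  0.013   0.061 ]
 [ 0.0294 -0.0097  0.0404]
 [ 0.0266  0.0061  0.0537]
 [ 0.022   0.013   0.0582]
 [ 0.0289 -0.0032  0.0431]
 [ 0.0251  0.0077  0.0516]
 [ 0.0217  0.0196  0.0613]
 [ 0.0275 -0.0011  0.0416]
 [ 0.0246  0.0131  0.0535]
 [ 0.0199  0.0199  0.058 ]
 [ 0.0274  0.0064  0.0455]
 [ 0.0234  0.0162  0.053 ]
 [ 0.0295  0.0051  0.0421]
 [ 0.0254  0.0149  0.0497]
 [ 0.0292  0.0117  0.0452]
 [ 0.0244  0.0182  0.0494]
 [ 0.0289  0.0097  0.0404]
 [ 0.025   0.0197  0.0481]
 [ 0.0299  0.0129  0.0407]
 [ 0.0249  0.0186  0.0441]
 [ 0.0304  0.0137  0.0387]
 [ 0.0248  0.0173  0.04  ]
 [ 0.0189  0.0193  0.0396]
 [ 0.0253  0.0183  0.0381]
 [ 0.028   0.0195  0.0373]]
```

View pics/scene4.png

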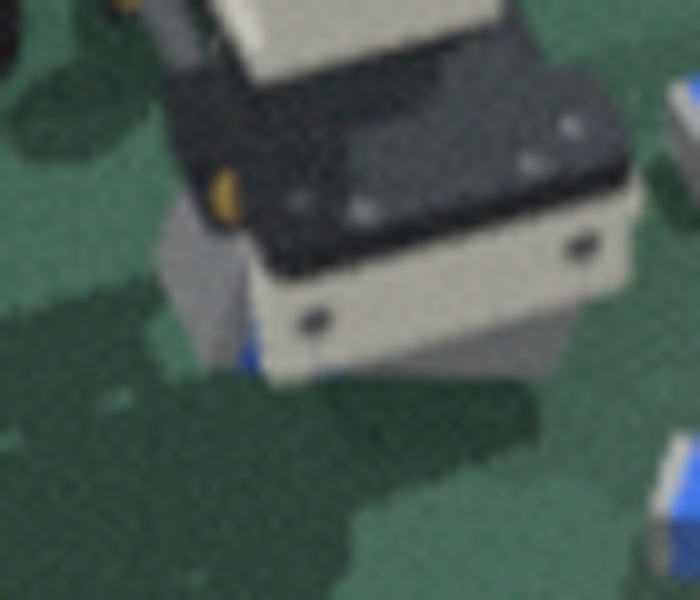

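Gravity pivoted the pack to about 20° nose-down, and it is now clamped at that angle. I'm carrying it to the bay.

Emit:
{"method": "step_arm", "body": {"series": [[0.1, 0, 0, 0.6, 0], [0.1, 0, 0, 1, 0], [0.1, 0.2, 0.5, 1, 0.3], [0.1, 0.4, 1, 0.9, 0.5], [0.1, 0.4, 1, 0, 0.5], [0.1, 0.4, 1, 0, 0.5], [0.1, 0.4, 1, 0, 0.5], [0.1, 0.4, 1, 0, 0.5], [0.1, 0.4, 1, 0, 0.5], [0.1, 0.4, 1, 0, 0.5], [0.1, 0.4, 1, 0, 0.5], [0.1, 0.4, 1, 0, 0.5]], "squeeze": 15}}

```text
time: 5.65
tool_pos: [0.5793, 0.0094, 0.1392]
tool_rot: [3.141, -0.0, -0.024]
contact_force: [-0.1, -0.2, -1.8]
opening: 0.0362
```

Emit:
{"method": "step_arm", "body": {"series": [[0.1, 0.4, 1, 0, 0.5], [0.1, 0.4, 1, 0, 0.5], [0.1, 0.4, 1, 0, 0.5], [0.1, 0.4, 1, 0, 0.5], [0.1, 0.4, 1, 0, 0.5], [0.1, 0.2, 0.8, 0, 0.5], [0.1, 0, 0.3, 0, 0.4], [0.1, 0, 0, 0, 0], [0.1, 0, 0, 0, 0]]}}

```text
time: 6.55
tool_pos: [0.6336, 0.16, 0.1388]
tool_rot: [3.141, 0.001, 0.245]
contact_force: [-0.5, -0.4, -1.8]
opening: 0.036
```

```bash
python3 - <<'E'
from h import *
o=sensors.observe();print(o['time'],o['tool_pos'],o['tool_rot'],o['contact_force'],o['opening'])
d=cam('scene')
cv2.imwrite('pics/scene5.png',cv2.resize(d['pixels'][180:380,240:450],None,fx=3,fy=3,interpolation=cv2.INTER_CUBIC))
E
```

```text
6.55 [0.6336357 0.1600115 0.1387874] [3.14107394e+00 5.56121023e-04 2.44887167e-01] [-0.46819333 -0.38934593 -1.77481121] 0.036017515466081264
```

View pics/scene5.png

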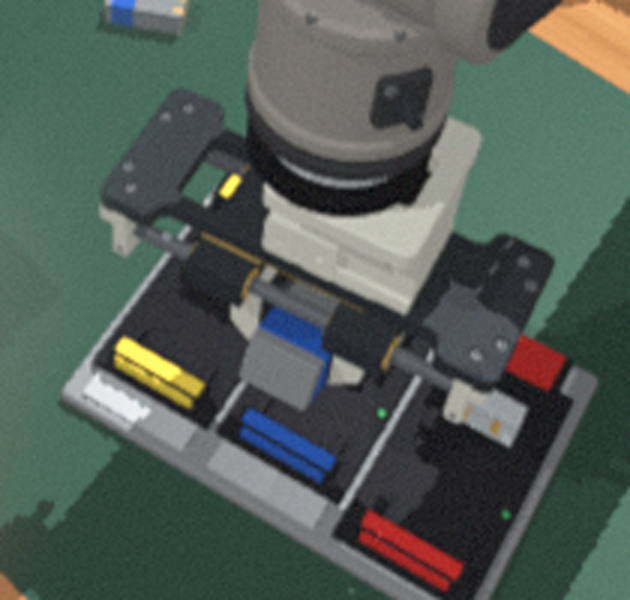

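Emit:
{"method": "step_arm", "body": {"series": [[0.1, -0.2, 0.12, -0.5, -0.5], [0.1, 0, 0, -0.8, 0], [0.1, 0, 0, -0.7, 0], [0.1, 0, 0, 0, 0], [0.1, 0, 0, 0, 0]]}}

```text
time: 7.1
tool_pos: [0.6291, 0.163, 0.0891]
tool_rot: [3.141, 0.0, 0.204]
contact_force: [1.1, 0.1, -1.7]
opening: 0.0358
```

```bash
cat > m.py <<'E'
from h import *
import sys
o=sensors.observe();print(o['time'],o['tool_pos'].round(4),o['tool_rot'].round(3),o['contact_force'].round(1),round(o['opening'],4))
d=cam('scene')
cv2.imwrite('pics/%s.png'%sys.argv[1],cv2.resize(d['pixels'][230:350,290:410],None,fx=5,fy=5,interpolation=cv2.INTER_CUBIC))
C=cloud(d)
ex=np.array([np.cos(.206),np.sin(.206),0]); ey=np.array([-ex[1],ex[0],0])
M=np.array([.5895,.155,0])
def cr(p): p=np.asarray(p)-M; return np.stack([p@ex,p@ey,p[...,2]],-1)
print('tcp cradle',cr(o['tool_pos']).round(4))
Q=cr(C); T=cr(o['tool_pos'])
a,b,z=Q[...,0],Q[...,1],Q[...,2]
px=d['pixels'].astype(int); grey=(px.max(-1)-px.min(-1)<25)&(px.max(-1)>60)
m=grey&(abs(b)<.022)&(a>T[0]+.015)&(a<T[0]+.05)&(z>T[2]-.025)&(z<T[2]+.02)
m=cv2.erode(m.astype(np.uint8),np.ones((3,3)))>0
P=Q[m]
if len(P)>15:
    c=P.mean(0);n=np.linalg.svd(P-c)[2][2]; n*=np.sign(n[0])
    print('tail face',len(P),c.round(4),n.round(3),'tilt',np.degrees(np.arctan2(n[2],n[0])).round(1),'yaw',np.degrees(np.arctan2(n[1],n[0])).round(1),'b',P[:,1].min().round(4),P[:,1].max().round(4),'z',P[:,2].min().round(4),P[:,2].max().round(4))
E
python3 m.py s6
```

```text
7.1 [0.6291 0.163  0.0891] [3.141 0.    0.204] [ 1.1  0.1 -1.7] 0.0358
tcp cradle [ 0.0404 -0.0003  0.0891]
tail face 289 [0.0666 0.0025 0.0916] [0.909 0.006 0.416] tilt 24.6 yaw 0.4 b -0.0143 0.0186 z 0.076 0.1029
```

View pics/s6.png

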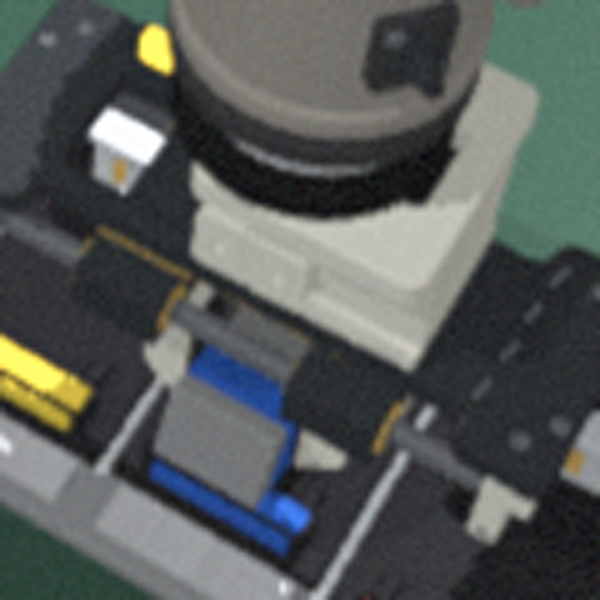

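Emit:
{"method": "step_arm", "body": {"series": [[0.1, 0, -0.03, -0.4, 0], [0.1, 0, 0, -0.4, 0], [0.1, 0, 0, 0, 0], [0.1, 0, 0, 0, 0]]}}

```text
time: 7.55
tool_pos: [0.6287, 0.163, 0.0682]
tool_rot: [3.142, 0.001, 0.206]
contact_force: [0.4, 0.7, -1.5]
opening: 0.0358
```

Emit:
{"method": "step_arm", "body": {"series": [[0.1, 0, 0, -0.04, 0], [0.1, 0, 0, -0.04, 0], [0.1, 0, 0, 0, 0]]}}

```text
time: 7.85
tool_pos: [0.629, 0.1631, 0.0668]
tool_rot: [3.142, -0.0, 0.206]
contact_force: [-0.7, 1.3, -2.4]
opening: 0.0358
```

Emit:
{"method": "step_arm", "body": {"series": [[0.1, -0.28, -0.075, 0, 0], [0.1, -0.28, -0.075, 0, 0], [0.1, 0, 0, 0, 0], [0.1, 0, 0, 0, 0]]}}

```text
time: 8.25
tool_pos: [0.6148, 0.1593, 0.067]
tool_rot: [3.141, -0.0, 0.206]
contact_force: [0.7, -0.0, -1.6]
opening: 0.0356
```

```bash
python3 m.py s7
```

```text
8.25 [0.6148 0.1593 0.067 ] [ 3.141 -0.     0.206] [ 0.7 -0.  -1.6] 0.0356
tcp cradle [ 0.0257 -0.001   0.067 ]
tail face 257 [0.0518 0.0017 0.0697] [ 0.904 -0.007  0.427] tilt 25.3 yaw -0.5 b -0.0143 0.0181 z 0.0567 0.0804
```

View pics/s7.png

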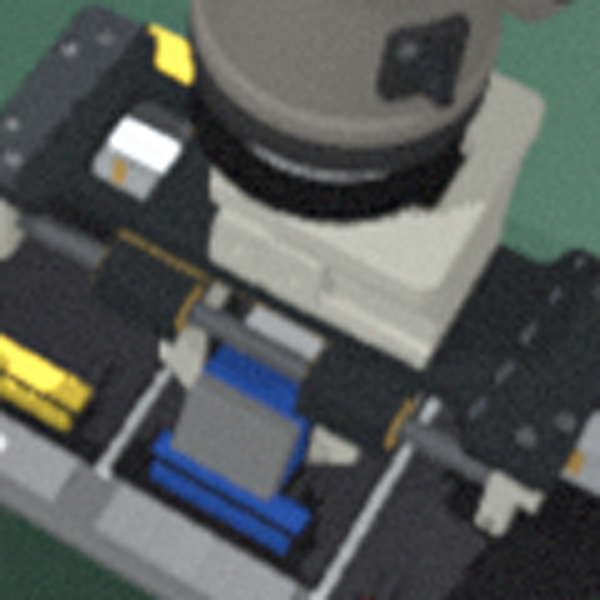

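Emit:
{"method": "step_arm", "body": {"series": [[0.1, -0.08, -0.016, 0, 0], [0.1, -0.08, -0.016, 0, 0], [0.1, 0, 0, 0, 0]]}}

```text
time: 8.6
tool_pos: [0.6107, 0.1585, 0.0667]
tool_rot: [3.142, 0.0, 0.206]
contact_force: [0.6, -0.3, -1.9]
opening: 0.0356
```

Emit:
{"method": "step_arm", "body": {"series": [[0.1, -0.08, -0.016, 0, 0], [0.1, -0.08, -0.016, 0, 0], [0.1, 0, 0, 0, 0]]}}

```text
time: 8.9
tool_pos: [0.6069, 0.1577, 0.0668]
tool_rot: [3.141, -0.0, 0.206]
contact_force: [0.2, -1.0, -1.5]
opening: 0.0361
```

Emit:
{"method": "step_arm", "body": {"series": [[0.1, -0.08, -0.016, 0, 0], [0.1, 0, 0, 0, 0], [0.1, 0, 0, 0, 0]]}}

```text
time: 9.2
tool_pos: [0.6054, 0.1574, 0.0669]
tool_rot: [3.141, -0.001, 0.206]
contact_force: [3.1, 0.5, -3.5]
opening: 0.0362
```

Emit:
{"method": "step_arm", "body": {"series": [[0.1, 0, 0, 0, 0], [0.1, -0.08, -0.016, 0, 0], [0.1, -0.08, -0.016, 0, 0], [0.1, 0, 0, 0, 0]], "squeeze": 25}}

```text
time: 9.6
tool_pos: [0.601, 0.1565, 0.0669]
tool_rot: [3.141, -0.001, 0.206]
contact_force: [3.4, 1.3, -2.3]
opening: 0.0356
```

```bash
python3 m.py s8
```

```text
9.6 [0.601  0.1565 0.0669] [ 3.141e+00 -1.000e-03  2.060e-01] [ 3.4  1.3 -2.3] 0.0356
tcp cradle [ 0.0115 -0.0009  0.0669]
tail face 255 [0.0382 0.0016 0.0687] [0.907 0.004 0.42 ] tilt 24.9 yaw 0.3 b -0.0144 0.0184 z 0.0556 0.0807
```

View pics/s8.png

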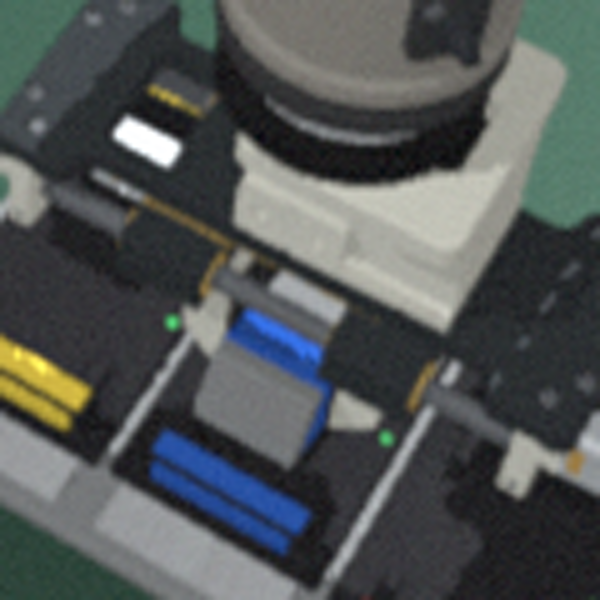

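The view shows the tail still tilted and nearly clear of the blue kerb, and the plate is yielding at about 3.5 N. I'll keep going toward the stop.

Emit:
{"method": "step_arm", "body": {"series": [[0.1, -0.08, -0.016, 0, 0], [0.1, -0.08, -0.016, 0, 0], [0.1, 0, 0, 0, 0], [0.1, 0, 0, 0, 0]]}}

```text
time: 10.05
tool_pos: [0.5972, 0.1557, 0.0669]
tool_rot: [3.141, -0.001, 0.206]
contact_force: [5.0, 0.9, -2.3]
opening: 0.036
```

Emit:
{"method": "step_arm", "body": {"series": [[0.1, -0.06, -0.012, 0, 0], [0.1, 0, 0, 0, 0], [0.1, 0, 0, 0, 0]]}}

```text
time: 10.35
tool_pos: [0.5959, 0.1554, 0.0669]
tool_rot: [3.141, -0.001, 0.206]
contact_force: [4.9, 1.1, -2.3]
opening: 0.036
```

Emit:
{"method": "step_arm", "body": {"series": [[0.1, -0.06, -0.012, 0, 0], [0.1, 0, 0, 0, 0], [0.1, 0, 0, 0, 0]]}}

```text
time: 10.65
tool_pos: [0.5947, 0.1552, 0.067]
tool_rot: [3.141, -0.002, 0.206]
contact_force: [6.8, 1.6, -2.9]
opening: 0.036
```

Emit:
{"method": "step_arm", "body": {"series": [[0.1, -0.05, -0.01, 0, 0], [0.1, 0, 0, 0, 0], [0.1, 0, 0, 0, 0]]}}

```text
time: 10.95
tool_pos: [0.5946, 0.1551, 0.0673]
tool_rot: [3.141, -0.005, 0.206]
contact_force: [9.5, 1.6, -3.2]
opening: 0.0354
```

```bash
python3 m.py s9
```

```text
10.95 [0.5946 0.1551 0.0673] [ 3.141 -0.005  0.206] [ 9.5  1.6 -3.2] 0.0354
tcp cradle [ 0.005  -0.0009  0.0673]
tail face 284 [0.0316 0.002  0.0695] [ 0.903 -0.001  0.429] tilt 25.4 yaw -0.1 b -0.0147 0.0181 z 0.0552 0.0807
```

View pics/s9.png

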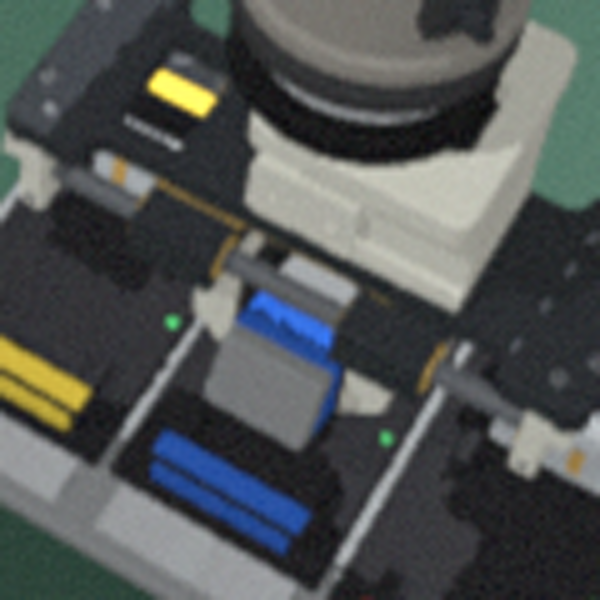

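Force rises to 9.5 N while the position stays put, so this is the hard stop, and the tail is inside the kerb. I'll lower while easing the x push so the pack can pivot in the grip.

Emit:
{"method": "step_arm", "body": {"series": [[0.1, 0, 0, 0, 0], [0.1, 0, 0, -0.08, 0], [0.1, 0.02, 0.004, -0.08, 0], [0.1, 0, 0, 0, 0]], "squeeze": 12}}

```text
time: 11.4
tool_pos: [0.5947, 0.1552, 0.0637]
tool_rot: [3.141, -0.004, 0.206]
contact_force: [6.4, 1.8, 0.9]
opening: 0.0359
```

Emit:
{"method": "step_arm", "body": {"series": [[0.1, 0.01, 0.002, -0.06, 0], [0.1, 0.01, 0.002, -0.06, 0], [0.1, 0, 0, 0, 0]]}}

```text
time: 11.7
tool_pos: [0.5947, 0.1552, 0.0605]
tool_rot: [3.141, -0.003, 0.206]
contact_force: [5.4, 1.2, 1.6]
opening: 0.0362
```

```bash
python3 m.py s10
```

```text
11.7 [0.5947 0.1552 0.0605] [ 3.141e+00 -3.000e-03  2.060e-01] [5.4 1.2 1.6] 0.0362
tcp cradle [ 0.0052 -0.0009  0.0605]
tail face 266 [0.0327 0.0018 0.0613] [0.928 0.005 0.372] tilt 21.9 yaw 0.3 b -0.0146 0.0188 z 0.0459 0.0735
```

Emit:
{"method": "step_arm", "body": {"series": [[0.1, 0, 0, -0.08, 0], [0.1, 0, 0, -0.08, 0], [0.1, 0, 0, 0, 0]]}}

```text
time: 12.05
tool_pos: [0.5959, 0.1554, 0.0573]
tool_rot: [3.141, -0.006, 0.206]
contact_force: [6.5, 2.0, 2.5]
opening: 0.0355
```

Emit:
{"method": "step_arm", "body": {"series": [[0.1, 0, 0, -0.08, 0], [0.1, 0, 0, -0.08, 0], [0.1, 0, 0, 0, 0]]}}

```text
time: 12.35
tool_pos: [0.5968, 0.1556, 0.0538]
tool_rot: [3.141, -0.008, 0.206]
contact_force: [9.1, 2.6, 2.3]
opening: 0.036
```

```bash
python3 m.py s11
```

```text
12.35 [0.5968 0.1556 0.0538] [ 3.141 -0.008  0.206] [9.1 2.6 2.3] 0.036
tcp cradle [ 0.0072 -0.0009  0.0538]
tail face 235 [0.0374 0.0026 0.0521] [ 0.954 -0.009  0.298] tilt 17.3 yaw -0.5 b -0.0145 0.0184 z 0.0385 0.0636
```

View pics/s11.png

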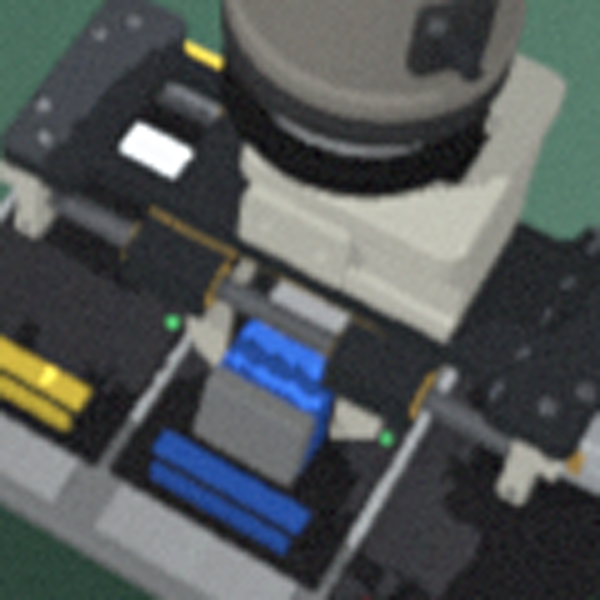

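Emit:
{"method": "step_arm", "body": {"series": [[0.1, 0, 0, -0.08, 0], [0.1, 0.01, 0.002, -0.08, 0], [0.1, 0, 0, 0, 0]]}}

```text
time: 12.7
tool_pos: [0.597, 0.1556, 0.05]
tool_rot: [3.141, -0.008, 0.206]
contact_force: [9.6, 2.8, 3.7]
opening: 0.036
```

Emit:
{"method": "step_arm", "body": {"series": [[0.1, 0.01, 0.002, -0.08, 0], [0.1, 0, 0, 0, 0], [0.1, 0, 0, 0, 0]]}}

```text
time: 13.0
tool_pos: [0.5968, 0.1556, 0.0489]
tool_rot: [3.141, -0.007, 0.206]
contact_force: [4.7, 1.0, 10.7]
opening: 0.0359
```

```bash
python3 m.py s12
```

```text
13.0 [0.5968 0.1556 0.0489] [ 3.141 -0.007  0.206] [ 4.7  1.  10.7] 0.0359
tcp cradle [ 0.0073 -0.0009  0.0489]
tail face 208 [0.0389 0.0021 0.0481] [ 0.967 -0.01   0.256] tilt 14.8 yaw -0.6 b -0.015 0.0186 z 0.0345 0.0581
```

View pics/s12.png

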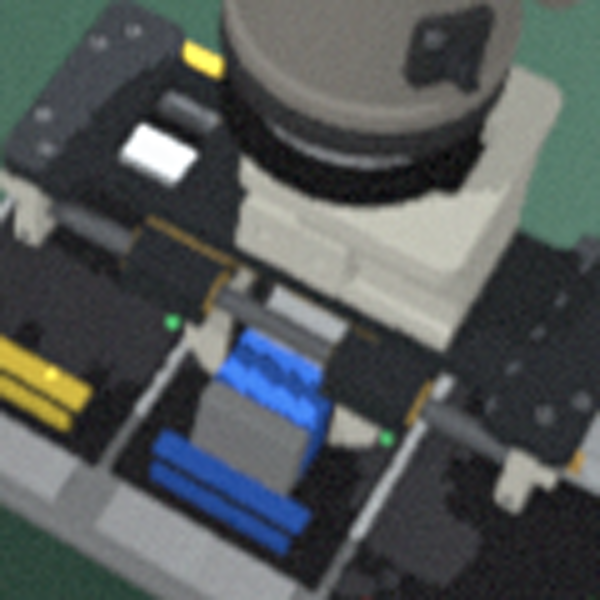

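```bash
python3 - <<'E'
from h import *
o=sensors.observe();print(o['contact_force'],o['torque'],o['tool_pos'])
d=load('top');C=cloud(d)
ex=np.array([np.cos(.206),np.sin(.206),0]); ey=np.array([-ex[1],ex[0],0]);M=np.array([.5895,.155,0])
P=C-M;a=P@ex;b=P@ey;z=C[...,2]
for x0 in range(-90,70,10):
    row=[]
    for y0 in range(-60,61,5):
        m=(abs(a*1e3-x0)<4)&(abs(b*1e3-y0)<2.5); row.append('%3d'%(np.median(z[m])*1e3) if m.sum()>1 else ' . ')
    print('%4d'%x0,' '.join(row))
E
```

```text
[ 4.57049979  1.30242515 12.02986891] [ 0.22524447 -0.83897769  0.01098168] [0.59682258 0.15557957 0.04889361]
 -90   7   9  10  10   7   7   8   9   8   8  10   9   8   7   8  10   8   9  10   9  10   9   9   9  10
 -80  50  50  18  18  10  18  36  53  54  54  52  53  53  54  55  54  52  52  19  15  10   9  10  12  12
 -70  54  53  .   18  11  18  42  54  53  54  54  54  55  54  53  54  54  54  54  .   10  11  12  17  14
 -60  54  53  .   17  11  18  42  54  52  55  54  54  54  54  54  54  53  53  .   .   12  17  32  53  54
 -50  20  .   17  18   9  17  17  16  18  .   17  18  16  17  19  19  19  17  16  17  11  18  30  53  55
 -40  17  18  17  17  12  18  17  17  34  41  47  39  46  41  43  51  18  15  17  16   9  15  23  53  53
 -30  24  18  18  16  11  17  18  24  25  49  56  56  56  56  56  56  53  .   16  17  12  17  17  18  17
 -20  26  18  18  16  15  17  18  24  20  16  17  17  17  19  18  18  18  24  17  17   8  17  18  17  36
 -10  19  18  17  15  13  19  17  19  18  16  17  18  17  18  17  16  17  18  18  17   9  17  17  21  27
   0  17  17  16  16  13  17  18  15  18  17  16  17  19  17  18  17  18  17  17  17  14  18  16  17  19
  10  18  17  17  17  11  17  17  18  18  17  17  16  18  17  18  19  19  18  17  17  10  16  18  19  18
  20  17  17  17  17  11  18  17  18  18  16  17  18  17  17  16  17  17  17  18  18  13  18  17  18  17
  30  22  16  17  17  10  17  18  22  18  19  18  17  19  17  17  18  23  23  18  16  13  17  18  18  18
  40  26  20  17  16  13  18  19  25  24  18  18  18  19  20  18  19  20  25  18  18  10  16  18  16  18
  50  30  29  19  18  15  18  27  30  31  31  30  31  30  31  30  30  30  30  30  18  13  17  17  24  23
  60  25  14  18  15  10  16  17  13  14  11  17  11  15  21  13  15  16  11  15  16  11  17  19  25  28
```

```bash
python3 - <<'E'
from h import *
d=load('scene')
cv2.imwrite('pics/s12b.png',cv2.resize(d['pixels'][280:345,315:375],None,fx=9,fy=9,interpolation=cv2.INTER_LANCZOS4))
C=cloud(d)
ex=np.array([np.cos(.206),np.sin(.206),0]); ey=np.array([-ex[1],ex[0],0]);M=np.array([.5895,.155,0])
P=C-M
Q=np.stack([P@ex,P@ey,C[...,2]],-1)*1e3
for u in (335,340,345):
    print(u,[tuple(Q[v,u].round(1)) for v in range(300,340,1)])
E
```

```text
335 [(np.float64(16.9), np.float64(-18.3), np.float64(50.6)), (np.float64(17.4), np.float64(-17.8), np.float64(48.4)), (np.float64(21.3), np.float64(-16.1), np.float64(52.7)), (np.float64(23.8), np.float64(-14.8), np.float64(54.4)), (np.float64(24.3), np.float64(-14.4), np.float64(52.3)), (np.float64(26.5), np.float64(-13.2), np.float64(53.6)), (np.float64(26.6), np.float64(-12.9), np.float64(50.6)), (np.float64(31.5), np.float64(-10.8), np.float64(57.0)), (np.float64(31.2), np.float64(-10.6), np.float64(53.5)), (np.float64(33.2), np.float64(-9.6), np.float64(54.3)), (np.float64(34.4), np.float64(-8.9), np.float64(53.5)), (np.float64(38.3), np.float64(-7.2), np.float64(58.1)), (np.float64(38.0), np.float64(-6.9), np.float64(54.5)), (np.float64(38.5), np.float64(-6.5), np.float64(52.4)), (np.float64(40.2), np.float64(-5.6), np.float64(52.7)), (np.float64(39.0), np.float64(-5.7), np.float64(47.2)), (np.float64(41.7), np.float64(-4.4), np.float64(49.5)), (np.float64(40.3), np.float64(-4.6), np.float64(43.5)), (np.float64(40.5), np.float64(-4.2), np.float64(40.9)), (np.float64(41.2), np.
[... 4901 characters left out ...]
64(15.4), np.float64(31.8)), (np.float64(43.2), np.float64(16.4), np.float64(32.7)), (np.float64(42.7), np.float64(16.6), np.float64(28.5)), (np.float64(44.0), np.float64(17.4), np.float64(28.0)), (np.float64(46.1), np.float64(18.4), np.float64(29.2)), (np.float64(47.6), np.float64(19.2), np.float64(29.2)), (np.float64(49.1), np.float64(20.0), np.float64(29.1)), (np.float64(51.2), np.float64(21.0), np.float64(30.2)), (np.float64(51.9), np.float64(21.6), np.float64(28.4)), (np.float64(51.7), np.float64(21.9), np.float64(24.8)), (np.float64(53.7), np.float64(22.8), np.float64(25.8)), (np.float64(54.6), np.float64(23.5), np.float64(24.5)), (np.float64(54.3), np.float64(23.8), np.float64(20.7))]
```

View pics/s12b.png

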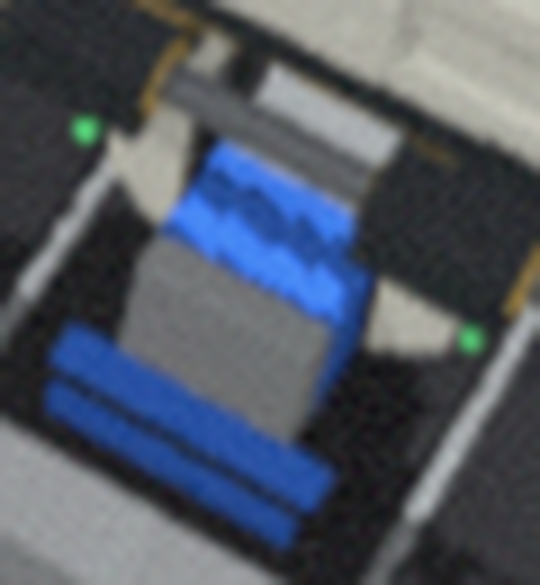

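The depth columns show the tail's lower edge at x≈42, z≈30, right at the top edge of the kerb, with the pack's top sloping about 8.5°. So the tail is sitting on the kerb edge. I'll lift a touch, push to the stop again, then lower.

Emit:
{"method": "step_arm", "body": {"series": [[0.1, 0, 0, 0.12, 0], [0.1, 0, 0, 0.04, 0], [0.1, -0.06, -0.012, 0, 0], [0.1, 0, 0, 0, 0]], "squeeze": 18}}

```text
time: 13.45
tool_pos: [0.593, 0.1549, 0.0499]
tool_rot: [3.141, -0.001, 0.206]
contact_force: [5.7, 1.3, -3.0]
opening: 0.036
```

Emit:
{"method": "step_arm", "body": {"series": [[0.1, -0.05, -0.01, 0, 0], [0.1, 0, 0, 0, 0], [0.1, 0, 0, 0, 0]]}}

```text
time: 13.75
tool_pos: [0.5921, 0.1547, 0.0499]
tool_rot: [3.141, -0.001, 0.206]
contact_force: [6.1, 1.4, -2.9]
opening: 0.036
```

```bash
cat >> m.py <<'E'
print('torque',o['torque'].round(2))
cv2.imwrite('pics/%sb.png'%sys.argv[1],cv2.resize(d['pixels'][280:345,315:375],None,fx=9,fy=9,interpolation=cv2.INTER_LANCZOS4))
blue=(px[...,0]>px[...,2]+50)
m=(blue|grey)&(abs(b-.002)<.014)&(a>T[0]+.002)&(a<.034)&(z>.04)&(z<.075)
P=Q[m]; A=np.c_[P[:,0],np.ones(len(P))]; k,*_=np.linalg.lstsq(A,P[:,2],rcond=None)
r=P[:,2]-A@k; g=abs(r)<.004; k,*_=np.linalg.lstsq(A[g],P[g,2],rcond=None)
print('top slope deg',np.degrees(np.arctan(k[0])).round(1),'z at a=.03',(k[0]*.03+k[1]).round(4),g.sum())
for u in (335,340,345): print(u,[tuple(int(t) for t in (Q[v,u,[0,2]]*1e3).round()) for v in range(308,330)])
E
python3 m.py s13
```

```text
13.75 [0.5921 0.1547 0.0499] [ 3.141e+00 -1.000e-03  2.060e-01] [ 6.1  1.4 -2.9] 0.036
tcp cradle [ 0.0024 -0.0008  0.0499]
tail face 219 [0.0345 0.0021 0.048 ] [ 0.975 -0.001  0.221] tilt 12.8 yaw -0.0 b -0.0142 0.0185 z 0.0325 0.0591
torque [ 0.1  -1.03  0.04]
top slope deg 6.3 z at a=.03 0.0559 252
335 [(32, 56), (34, 56), (34, 54), (34, 50), (35, 49), (35, 46), (35, 42), (36, 42), (37, 40), (38, 39), (37, 34), (36, 29), (32, 17), (33, 15), (35, 16), (42, 27), (45, 30), (45, 28), (48, 30), (49, 29), (49, 27), (51, 28)]
340 [(27, 55), (31, 58), (32, 58), (33, 57), (34, 56), (34, 52), (35, 51), (35, 47), (37, 49), (36, 44), (36, 41), (37, 40), (36, 35), (37, 33), (39, 34), (32, 16), (33, 16), (35, 16), (43, 30), (44, 29), (45, 28), (48, 29)]
345 [(23, 55), (24, 54), (26, 54), (28, 55), (31, 58), (32, 56), (34, 58), (34, 55), (34, 52), (36, 52), (36, 49), (36, 46), (36, 42), (35, 39), (35, 35), (37, 35), (38, 34), (37, 30), (31, 15), (33, 15), (34, 13), (43, 29)]
```

View pics/s13b.png

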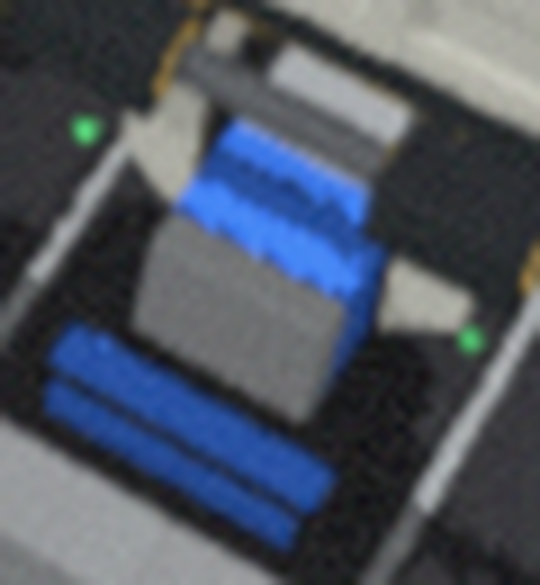

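Now there's a clear gap to the kerb: tail edge at x≈37, floor showing behind it, kerb at 43. I'll lower.

Emit:
{"method": "step_arm", "body": {"series": [[0.1, 0, 0, -0.08, 0], [0.1, 0, 0, -0.08, 0], [0.1, 0, 0, 0, 0]]}}

```text
time: 14.1
tool_pos: [0.5929, 0.1548, 0.0467]
tool_rot: [3.141, -0.004, 0.206]
contact_force: [7.4, 1.7, 0.0]
opening: 0.036
```

Emit:
{"method": "step_arm", "body": {"series": [[0.1, 0, 0, -0.08, 0], [0.1, 0, 0, 0, 0], [0.1, 0, 0, 0, 0]]}}

```text
time: 14.4
tool_pos: [0.5933, 0.1549, 0.0451]
tool_rot: [3.141, -0.005, 0.206]
contact_force: [7.5, 1.8, 1.3]
opening: 0.0355
```

```bash
python3 m.py s14
```

```text
14.4 [0.5933 0.1549 0.0451] [ 3.141 -0.005  0.206] [7.5 1.8 1.3] 0.0355
tcp cradle [ 0.0037 -0.0008  0.0451]
tail face 192 [0.0364 0.0023 0.0419] [0.986 0.    0.168] tilt 9.6 yaw 0.0 b -0.0143 0.0189 z 0.0283 0.0522
torque [ 0.31 -1.13  0.05]
top slope deg 4.1 z at a=.03 0.049 243
335 [(29, 49), (30, 47), (33, 51), (34, 50), (35, 49), (37, 50), (38, 47), (37, 43), (37, 40), (38, 39), (38, 35), (38, 33), (38, 30), (39, 28), (38, 23), (42, 28), (44, 28), (45, 29), (47, 30), (48, 28), (50, 28), (51, 28)]
340 [(23, 47), (26, 49), (28, 50), (29, 49), (31, 48), (32, 49), (35, 50), (35, 49), (36, 46), (36, 45), (37, 43), (38, 41), (37, 37), (38, 34), (38, 32), (38, 29), (37, 24), (39, 25), (44, 32), (44, 29), (46, 30), (46, 27)]
345 [(21, 50), (21, 48), (23, 48), (25, 49), (27, 50), (27, 48), (30, 49), (31, 49), (32, 47), (34, 48), (36, 49), (36, 46), (37, 45), (37, 43), (38, 41), (38, 38), (37, 32), (37, 29), (39, 30), (38, 26), (38, 23), (44, 31)]
```

View pics/s14b.png

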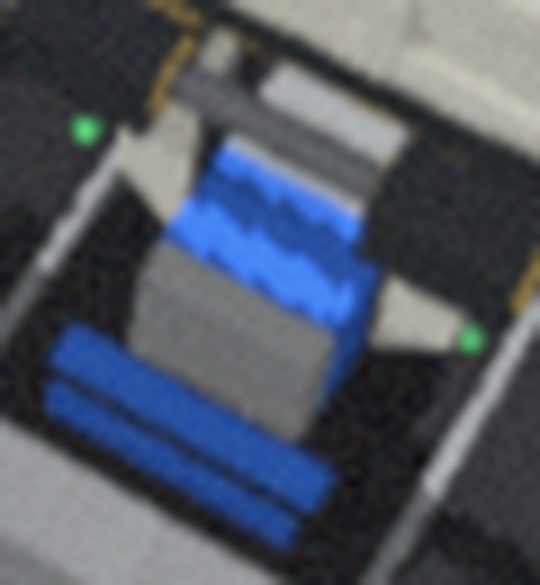

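The tail is now below the kerb top on the inside, visible down to z≈23 at x≈38. I'll keep lowering and ease x.

Emit:
{"method": "step_arm", "body": {"series": [[0.1, 0.01, 0.002, -0.08, 0], [0.1, 0.02, 0.004, -0.08, 0], [0.1, 0, 0, 0, 0]], "squeeze": 12}}

```text
time: 14.75
tool_pos: [0.5938, 0.155, 0.0415]
tool_rot: [3.141, -0.004, 0.206]
contact_force: [4.7, 1.3, 6.0]
opening: 0.0355
```

Emit:
{"method": "step_arm", "body": {"series": [[0.1, 0.02, 0.004, -0.06, 0], [0.1, 0.02, 0.004, -0.06, 0], [0.1, 0, 0, 0, 0]]}}

```text
time: 15.05
tool_pos: [0.5941, 0.1551, 0.0395]
tool_rot: [3.141, -0.003, 0.206]
contact_force: [-0.2, -0.6, 14.3]
opening: 0.0364
```

```bash
python3 m.py s15
```

```text
15.05 [0.5941 0.1551 0.0395] [ 3.141e+00 -3.000e-03  2.060e-01] [-0.2 -0.6 14.3] 0.0364
tcp cradle [ 0.0045 -0.0008  0.0395]
tail face 126 [0.0375 0.0017 0.0403] [0.98  0.008 0.197] tilt 11.3 yaw 0.5 b -0.0145 0.019 z 0.0284 0.0463
torque [0.04 0.07 0.02]
top slope deg 0.2 z at a=.03 0.0444 240
335 [(26, 44), (29, 47), (31, 47), (32, 45), (33, 44), (33, 42), (36, 45), (38, 45), (39, 44), (38, 40), (39, 39), (38, 33), (39, 32), (38, 27), (39, 25), (43, 30), (44, 30), (45, 28), (47, 28), (48, 28), (50, 29), (50, 26)]
340 [(23, 46), (23, 43), (25, 44), (26, 43), (28, 44), (31, 46), (31, 44), (34, 46), (35, 44), (36, 44), (37, 44), (38, 42), (38, 39), (39, 37), (39, 34), (38, 29), (38, 26), (38, 23), (42, 27), (44, 28), (46, 30), (48, 29)]
345 [(18, 44), (19, 44), (20, 43), (22, 43), (23, 43), (26, 45), (26, 43), (29, 45), (30, 44), (32, 44), (33, 43), (35, 44), (36, 43), (38, 44), (38, 41), (38, 38), (38, 35), (399, 766), (39, 30), (39, 27), (39, 25), (42, 27)]
```

View pics/s15b.png

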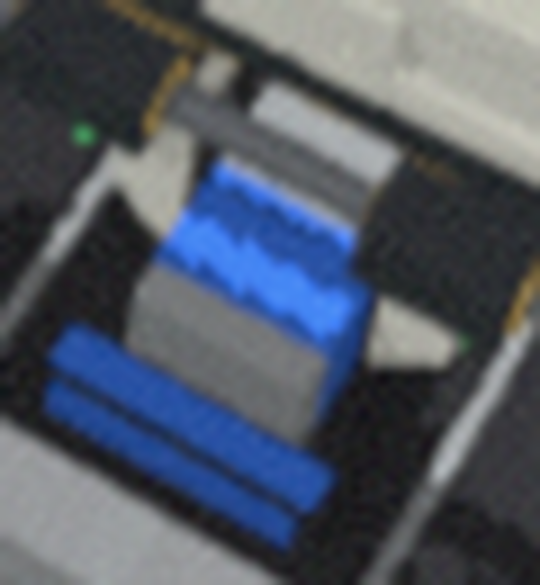

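The pack is flat: slope 0.2°, top at about z 0.045. I'll ease off the downward press, let the pack slide back to the kerb, then release.

Emit:
{"method": "step_arm", "body": {"series": [[0.1, 0.04, 0.008, 0.06, 0], [0.1, 0.04, 0.008, 0.03, 0], [0.1, 0.04, 0.008, 0, 0], [0.1, 0.03, 0.006, 0, 0], [0.1, 0, 0, 0, 0]]}}

```text
time: 15.6
tool_pos: [0.5958, 0.1555, 0.0395]
tool_rot: [3.141, 0.003, 0.206]
contact_force: [-3.7, -1.9, 10.2]
opening: 0.0358
```

```bash
python3 m.py s16
```

```text
15.6 [0.5958 0.1555 0.0395] [3.141e+00 3.000e-03 2.060e-01] [-3.7 -1.9 10.2] 0.0358
tcp cradle [ 0.0063 -0.0008  0.0395]
tail face 124 [0.039  0.0023 0.0411] [0.965 0.005 0.264] tilt 15.3 yaw 0.3 b -0.0146 0.0185 z 0.0325 0.0463
torque [-0.17  0.59  0.01]
top slope deg 0.6 z at a=.03 0.0444 224
335 [(27, 45), (28, 44), (30, 45), (32, 46), (33, 44), (35, 45), (36, 44), (38, 46), (39, 43), (41, 44), (41, 42), (41, 38), (41, 35), (40, 30), (39, 25), (42, 29), (44, 29), (46, 30), (47, 30), (48, 28), (50, 29), (51, 28)]
340 [(22, 45), (23, 44), (25, 44), (27, 46), (28, 43), (30, 44), (31, 44), (34, 45), (35, 44), (36, 45), (37, 42), (39, 44), (40, 43), (40, 39), (40, 37), (40, 34), (40, 31), (40, 27), (42, 27), (45, 31), (46, 30), (47, 28)]
345 [(18, 45), (19, 45), (21, 44), (22, 44), (24, 45), (25, 44), (27, 45), (29, 44), (31, 45), (34, 48), (33, 43), (34, 42), (37, 44), (38, 43), (40, 44), (40, 42), (42, 42), (40, 36), (42, 36), (40, 30), (40, 27), (43, 29)]
```

Emit:
{"method": "step_arm", "body": {"series": [[0.1, 0.04, 0.008, 0.06, 0], [0.1, 0.03, 0.006, 0.04, 0], [0.1, 0, 0, 0, 0], [0.55, 0, 0, 0, 0], [0.55, 0, 0, 0, 0], [0.55, 0, 0, 0, 0], [0.55, 0, 0, 0, 0]]}}

```text
time: 16.35
tool_pos: [0.5992, 0.1562, 0.0418]
tool_rot: [3.142, -0.001, 0.206]
contact_force: [0.1, 0.6, -0.4]
opening: 0.0501
```

```bash
python3 m.py s17
```

```text
16.35 [0.5992 0.1562 0.0418] [ 3.142e+00 -1.000e-03  2.060e-01] [ 0.1  0.6 -0.4] 0.0501
tcp cradle [ 0.0097 -0.0008  0.0418]
tail face 111 [0.0396 0.0023 0.0415] [0.974 0.006 0.226] tilt 13.1 yaw 0.4 b -0.0145 0.0188 z 0.0338 0.0471
torque [ 0.   -0.03  0.01]
top slope deg 0.6 z at a=.03 0.0445 211
335 [(27, 45), (28, 44), (29, 44), (31, 45), (32, 44), (34, 44), (37, 46), (37, 43), (40, 46), (41, 44), (41, 42), (42, 40), (40, 34), (42, 35), (41, 29), (42, 29), (44, 29), (45, 27), (46, 27), (49, 29), (51, 30), (51, 27)]
340 [(23, 45), (23, 44), (26, 46), (28, 47), (29, 45), (30, 44), (32, 44), (33, 45), (34, 43), (36, 44), (38, 45), (40, 45), (40, 42), (41, 42), (40, 37), (40, 34), (41, 32), (41, 28), (42, 28), (44, 29), (46, 30), (47, 28)]
345 [(17, 43), (19, 44), (22, 46), (22, 44), (24, 44), (26, 45), (27, 43), (29, 46), (30, 45), (31, 43), (34, 45), (35, 44), (36, 43), (38, 45), (40, 44), (41, 43), (41, 40), (40, 36), (41, 35), (41, 32), (41, 29), (42, 28)]
```

View pics/s17b.png

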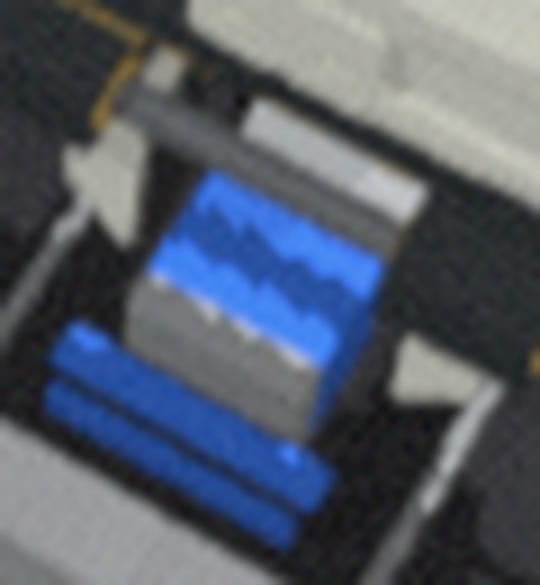

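Released: the pack is flat against the kerb. I'll raise straight up, back away, and check.

Emit:
{"method": "step_arm", "body": {"series": [[0.55, 0, 0, 0.4, 0], [0.55, 0, 0, 0.8, 0], [0.55, 0, 0, 1, 0], [0.55, 0, 0, 1, 0], [0.55, 0, 0, 1, 0], [0.55, 0, 0, 1, 0], [0.55, 0, -1, 0.5, 0], [0.55, 0, -1, 0, 0], [0.55, 0, -1, 0, 0], [0.55, -0.5, -1, 0, 0], [0.55, -0.5, -1, 0, 0], [0.55, -0.5, -1, 0, 0]]}}

```text
time: 17.6
tool_pos: [0.5608, 0.0051, 0.1849]
tool_rot: [3.141, -0.001, 0.206]
contact_force: [0.5, -1.1, 0.4]
opening: 0.0506
```

Emit:
{"method": "step_arm", "body": {"series": [[0.55, -0.5, -1, 0, 0], [0.55, -0.5, -1, 0, 0], [0.55, -0.5, -1, 0, 0], [0.55, 0, 0, 0, 0], [0.55, 0, 0, 0, 0]]}}

```text
time: 18.1
tool_pos: [0.5239, -0.0692, 0.1849]
tool_rot: [3.141, -0.001, 0.204]
contact_force: [-0.6, 0.2, -0.6]
opening: 0.0503
```

```bash
python3 - <<'E'
from h import *
s=cam('scene');d=cam('top')
cv2.imwrite('pics/f1.png',cv2.resize(s['pixels'][230:390,255:445],None,fx=3.7,fy=3.7,interpolation=cv2.INTER_CUBIC))
cv2.imwrite('pics/f2.png',d['pixels'])
ex=np.array([np.cos(.206),np.sin(.206),0]); ey=np.array([-ex[1],ex[0],0]);M=np.array([.5895,.155,0])
for dd in(s,d):
    C=cloud(dd);P=C-M;a=P@ex;b=P@ey;z=C[...,2]
    m=(z>.04)&(z<.051)&(abs(b)<.028)&(a>-.025)&(a<.05); Q=np.c_[a,b,z][0:0] if 0 else np.stack([a[m],b[m],z[m]],1)
    A=np.c_[Q[:,0],Q[:,1],np.ones(len(Q))];k=np.linalg.lstsq(A,Q[:,2],rcond=None)[0]
    print(len(Q),Q.min(0).round(4),Q.max(0).round(4),'slopes deg',np.degrees(np.arctan(k[:2])).round(2),np.median(Q[:,2]).round(4))
    m=(z>.0525)&(z<.06)&(abs(b)<.03)&(a>-.058)&(a<-.02); print('lip',m.sum(),np.percentile(a[m],[2,50,98]).round(4))
    for o in(-.082,.082):
        m=(z>.0525)&(z<.06)&(abs(b-o)<.03)&(a>-.07)&(a<.0); print('other lip',o,m.sum(),np.percentile(a[m],[2,50,98]).round(4) if m.sum() else '')
o=sensors.observe();print(o['time'],o['tool_pos'],o['contact_force'])
E
```

```text
821 [-0.0249 -0.0169  0.0404] [0.0423 0.0196 0.048 ] slopes deg [-0.23 -0.29] 0.0443
lip 172 [-0.0488 -0.0417 -0.0352]
other lip -0.082 227 [-0.0689 -0.0384 -0.0287]
other lip 0.082 483 [-0.0654 -0.0443 -0.0124]
528 [-0.025  -0.0197  0.0408] [0.0428 0.0178 0.0509] slopes deg [0.03 0.43] 0.0462
lip 128 [-0.0574 -0.042  -0.035 ]
other lip -0.082 41 [-0.0695 -0.0635 -0.057 ]
other lip 0.082 430 [-0.0654 -0.0479 -0.0126]
18.2 [ 0.52416342 -0.06838325  0.18444331] [ 0.41634779 -0.28259224  0.19432911]
```

View pics/f1.png

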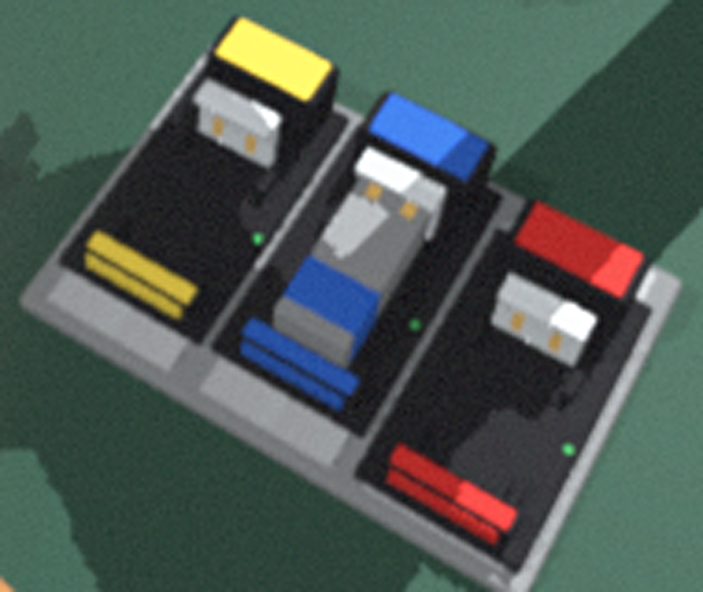

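View pics/f2.png

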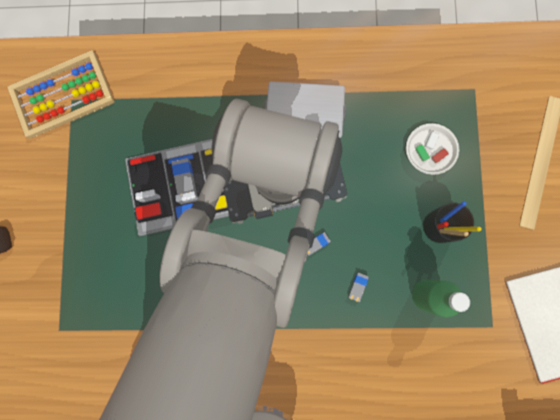

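```bash
python3 -c "
from cell import hand_in; print(hand_in())"
```

```text
the job is handed in; nothing more can be done
None
```

The battery pack is back in the blue bay and the job is handed in at about 18 s. In my last pictures the pack was flat, clamped and released. The hand-in itself gives no verdict.

**What I did:** I gripped the pack near its tail and let it sag nose-down in a light grip, to about 20–25°. I carried it to the bay, slid the contact end under the lip and pushed the plate back to the stop at about 9.5 N. On the first lowering the tail caught on the kerb edge, with about 12 N upward. I lifted slightly, pushed further back and lowered it again. The largest force I read was about 14 N.

**Last checks:**

| Check | Reading |
|---|---|
| Tilt | under about 0.5° in both cameras |
| Top of pack | z = 46 mm (top camera) and 44 mm (scene camera); 46 mm expected |
| Tail position | against the kerb, at +42 mm |
| Plate lip | about 6 mm back from its free position |
| Sideways offset | about +1 mm in one camera and −1 mm in the other |
| Robot | clear of everything |
| Bottle, pen stand and dish | looked unmoved in the top view |
| Lunchbox | partly hidden by the arm; the visible part looked unmoved |

**Disagreements:**
- The tail-face tilt fit read about 13° with the pack already flat, because few face points were visible. I used the slope of the pack's top face instead.
- I took the first 9.5 N reading as the hard stop. The second push moved the pack further in at only about 6 N, so that reading may not have been the true stop.

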